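# Faulty valve block through the returns flap

### The arm

A 6-joint arm with a two-finger parallel gripper is mounted at the origin on the work surface. World frame = base frame: x ahead of the robot, y to its left, z up, the work surface at z = 0. Lengths are in mm, angles in rad, forces in N, time in s.
With the tool pointing down it reaches from about 350 to 875 mm from the base axis. Payload 4.2 kg.
Tool frame: the origin (TCP) lies on the centre line of the jaws, within the pads' length; the fingertips stand 14 mm ahead of it and the grasp point (between the pads) lies 5 mm behind it (tcp_to_tips is the distance from the TCP to the fingertips, in mm); z points along the fingers, y is the direction in which the jaws open and shut (so a half turn about z gives the same grasp; the last joint's range is limited). The gripper opens to 85 mm and grips with 20 to 120 N. Pads are 22 mm wide; open, the fingers measure 114 mm over their backs; the gripper's body (76 mm by 85 mm) begins 54 mm behind the grasp point. The pads swing forward as they close: fully open they stand 13 mm farther back than shut.
Start: joints at [-1.072, 0.385, 0.008, 0, -1.194, -0.259], TCP at [148.46, -607.091, 245.312] pointing down, gripper open.
Joint ranges: [-3.14, 3.14], [-1.21, 2.06], [-1.07, 1.41], [-3.16, 2.05], [-2.99, -0.16], [-3.1, 3.1]. Speed limits (rad/s): [2.79, 2.79, 3.14, 3.14, 3.14, 3.14].

### API

Orientations are given as a unit quaternion [x, y, z, w].
In Python, from bench import read_state, get_image, job_done, tcp_to_tips gives the robot as it stands. The module is installed in compiled form; this text tells all that it offers.
- The arm moves only by the tool play_rows, never from a script. Its argument "targets" is a list of rows, each an object of numbers: "gripper": the gripper's target within -1 to 1 (shut at 1, half-way at 0, fully open at -1); "tx", "ty", "tz": the shift along the tool's x, y, z scaled (see below); "spin": the turn about the tool's z scaled (see below). A call has 1 to 12 rows; each row is the pose to reach, as a shift and turn from the pose commanded when the call began, along the tool's axes at that moment; what a row does not reach only later rows make up. The controller multiplies each number of a shift by 0.25 m and each number of a turn by pi/4 rad. A row lasts 1/8 s, in which the tool goes at most 62.5 mm and 10.7 degrees, less where a joint would pass 70% of its speed; a pose out of reach is approached as far as the arm can. A call with a number of a shift or a turn outside -1 to 1 is refused whole. A call with a gripper value outside its range is refused whole. The fingers move at their own pace and stop on an object; the grip force is fixed at half the most. Time passes only in rows, so rows that repeat a pose let the fingers close. It gives the time, the measured TCP pose, the force and the opening at its end, in the units of the state.
- read_state(): the state, without advancing time (a new reading comes with each control period).
- get_image(name): name is "scene" or "top" or "wrist"; returns a dict with "frame" (480x640x3 uint8, red, green, blue), "depth" (480x640 float32, mm along the optical axis (not along the pixel's ray), 0 where there is no reading), "mtx" (3x3 intrinsics, pixels), "world_to_cam" (4x4, takes a point from world to camera coordinates). Camera axes: x right, y up, looking along -z (the intrinsics and any distortion apply to the point x, -y, -z); pixel columns grow to the right and rows downward; lengths in mm; the calibration is good to about 2 mm. A picture is of the moment at which its call begins.
- job_done(): hands the job in, once; it reports no verdict.
The state is a dict: "clock": time; "joints": joint angles; "joint_vel": joint speeds; "joint_efforts": joint torques, N m; "position": TCP position; "ee_rot": TCP orientation; "contact_force": force on the tool from outside, world axes, zero at the start; "wrist_torque": the same for the moment, N m; "gripper_width": finger opening in mm.
Only numpy, scipy, OpenCV 4.12 (cv2) and the standard library are available. Lean on these libraries where they do the work, as an engineer would, in place of code of your own. Each camera call takes 0.05 s, during which the arm holds its last target.

### The job

Set the short valve block in the open entry of the returns lane, then push it along the lane floor through the sprung flap, without lifting it over, until it lies flat in the closed bay and the flap has sprung fully shut behind it. Leave the longer valve block of the same kind where it stands.

Things in the scene. Friction and masses are not known exactly. Their poses are not given: they have to be found in the camera images.
- block_center (a point): Centre, half-way up, of the short valve block: loose aluminium cuboid with small ports, 50 mm long (its x axis), 38 wide (y), 44 high (z), about 0.22 kg, standing on the bench. Beside it stand a like block nearly twice as long and a stepped round brass regulator.
- longblock_center (a point): Centre (half-way up) of the longer valve block, a bystander that stays where it is: aluminium, 95 mm long (x), 38 mm wide (y), 44 mm high (z), loose.
- lane: Fixed cream trough, open above. Origin under the flap at mid-width, on the bench; x = push direction, y across, z up. Floor 6 mm above the bench. Walls 60 mm apart inside, 6 thick, tops at 35 mm; hinge posts outside them reach 58. Entry from x = -155 mm (open end) to the flap at x = 0, then the bay up to its end wall at x = +184. Closed fingers fit between the walls.
- flap (a joint): Upright steel leaf, 4 mm thick, 3 to 43 mm above the lane floor, hinged upright at lane y = +29 mm, free edge 57 mm from the hinge. 0 = shut (across the lane), grows in rad as it swings into the bay (+x), to 1.45; it cannot open towards the entry. A light spring (1 to 3 N at the block) shuts it in about 1 s once the block's rear is over 57 mm past x = 0 and the fingers are out.
Mind the look-alikes: they are no part of the job. Leave any blue or turquoise look-alike of the part that bears block_center alone.

How it is judged (in metres and radians):
On the way, in this order (a step that is already met when the one before it is completed fails the run):
1. the short block stands in the entry of the lane, down at the floor, with the flap still shut (x of block_center in the frame of lane between -0.15 and -0.018 m and y of block_center in the frame of lane between -0.025 and 0.025 m and z of block_center in the frame of lane below 0.036 m and value of joint flap below 0.25 rad), for 0.1 s.
2. the short block is in the gateway, down at the lane floor, holding the flap open (x of block_center in the frame of lane between 0 and 0.065 m and y of block_center in the frame of lane between -0.03 and 0.03 m and z of block_center in the frame of lane below 0.042 m and value of joint flap above 0.45 rad and contact force between block and flap above 0.05 N), for 0.05 s.
At the end, for the whole second after the job is handed in: The short block lies at rest in the bay, its centre 75 to 170 mm beyond the flap line and between the walls, flat on the floor (within 10 degrees, underside within 6 mm of it), released; the flap is shut to within 0.12 rad and still; the longer block is within 30 mm of its start (x of block_center in the frame of lane between 0.075 and 0.17 m and y of block_center in the frame of lane between -0.03 and 0.03 m and z of block_center in the frame of lane between 0.022 and 0.034 m and angle between block_center's own z axis and vertical below 0.17 rad and linear speed of block below 0.02 m/s and value of joint flap below 0.12 rad and velocity of joint flap below 0.1 rad/s); the robot touches nothing.
It fails at once if the longer block is moved more than 30 mm (distance of longblock_center from where it was at the start of the episode above 0.03 m).
It also fails if it takes over 51 s, if anything falls off the work surface, if the arm or the gripper's body presses on something with over 40 N, if the wrist force passes 120 N, or if a joint passes its speed limit or range.

## Working session

There is one attempt and no reset: what is moved stays moved. The work goes in short steps, Python scripts to look and compute and a tool call to move; the robot and the scene stay as the last step left them, time stands still between calls to the robot, and variables do not carry over. Pictures are saved under pics/ and viewed, and the job is handed in when it is done.

Besides the shell and the picture viewer there is one more tool, called after "Request:" in YAML: its name, and indented under it one key for each argument. play_rows: Moves the arm, as the interface text tells. Its arguments: {"type":"object","properties":{"targets":{"type":"array","items":{"type":"object","properties":{"gripper":{"type":"number"},"tx":{"type":"number","minimum":-1,"maximum":1},"ty":{"type":"number","minimum":-1,"maximum":1},"tz":{"type":"number","minimum":-1,"maximum":1},"spin":{"type":"number","minimum":-1,"maximum":1}}}}},"required":["targets"]}

```bash
mkdir -p pics; cat > h.py <<'E'
import numpy as np, cv2
from bench import read_state,get_image,job_done,tcp_to_tips
def save(n,im): cv2.imwrite('pics/'+n+'.png',cv2.cvtColor(im['frame'],cv2.COLOR_RGB2BGR))
def world(im,u,v,d=None):
    K=im['mtx'];d=im['depth'][int(v),int(u)] if d is None else d
    p=np.array([(u-K[0,2])*d/K[0,0],-(v-K[1,2])*d/K[1,1],-d,1])
    return (np.linalg.inv(im['world_to_cam'])@p)[:3]
def cloud(im):
    K=im['mtx'];d=im['depth'];v,u=np.mgrid[:480,:640]
    p=np.stack([(u-K[0,2])*d/K[0,0],-(v-K[1,2])*d/K[1,1],-d,np.ones_like(d)],-1)
    w=(p@np.linalg.inv(im['world_to_cam']).T)[...,:3]; w[d==0]=np.nan
    return w
E
python3 - <<'E'
from h import *
print(read_state(),tcp_to_tips)
for n in ['scene','top','wrist']:
    im=get_image(n);save(n+'0',im);np.savez('pics/'+n+'0.npz',**im)
    print(n,im['mtx'].tolist(),np.linalg.inv(im['world_to_cam'])[:3].round(2).tolist())
E
```

```text
{'clock': 0.0, 'joints': array([-1.07240446e+00,  3.85581786e-01,  6.62479338e-03, -5.02437964e-04,
       -1.19399590e+00, -2.58608093e-01]), 'joint_vel': array([-0.00017397, -0.00049051,  0.00109299,  0.00135626, -0.00143992,
       -0.00088962]), 'joint_efforts': array([ 2.41369780e-04, -3.92288804e+01,  1.88405871e+01,  4.18621168e+00,
       -4.56518479e-03,  7.68489656e-06]), 'position': array([ 148.32783742, -606.57588457,  244.20540382]), 'ee_rot': array([-1.19512775e-01,  9.92832050e-01,  1.08824315e-03, -1.81485491e-04]), 'contact_force': array([ 0.40281106, -0.55289631, -0.14288702]), 'wrist_torque': array([0.0376695 , 0.00236951, 0.02573254]), 'gripper_width': 85.52402956203342} 14.0
scene [[502.92614843908217, 0.0, 316.18202420180637], [0.0, 502.92614843908217, 238.4261246340661], [0.0, 0.0, 1.0]] [[0.89, -0.37, 0.26, 722.02], [0.46, 0.73, -0.51, -357.75], [-0.0, 0.57, 0.82, 639.29]]
top [[535.2422063600922, 0.0, 315.0680072033762], [0.0, 535.2422063600922, 240.1421399840636], [0.0, 0.0, 1.0]] [[0.02, 1.0, -0.04, 466.63], [-1.0, 0.03, 0.03, 19.91], [0.04, 0.04, 1.0, 777.34]]
wrist [[372.85833605067364, 0.0, 321.5500082025411], [0.0, 372.85833605067364, 238.79633579814146], [0.0, 0.0, 1.0]] [[-0.24, -0.92, -0.3, 68.42], [0.97, -0.22, -0.08, -625.28], [0.0, -0.31, 0.95, 373.26]]
```

View pics/scene0.png

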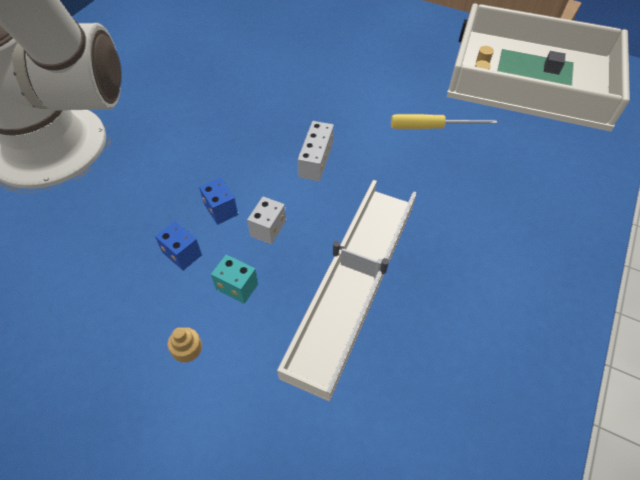

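View pics/top0.png

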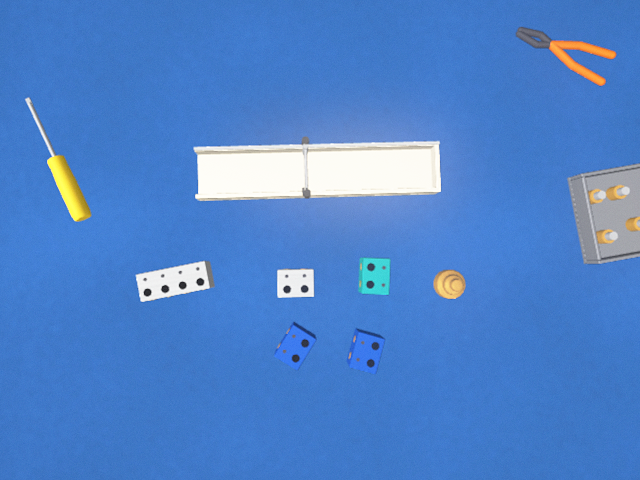

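View pics/wrist0.png

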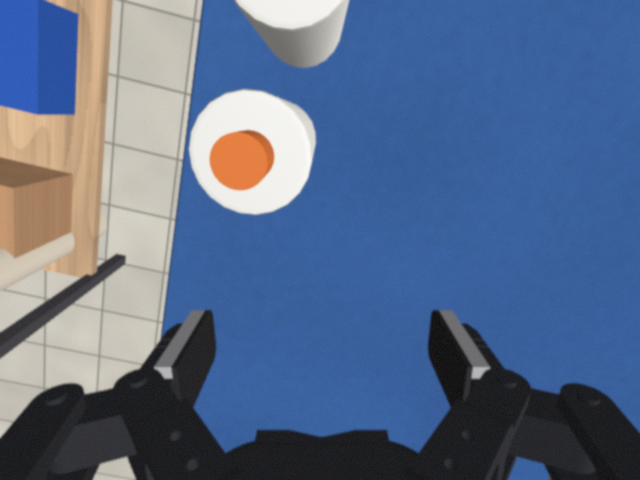

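Top view: the open lane end is at left (195,172), the flap at (306,167) and the end wall at right (438,166). Candidates are the white 4-port block (296,283), the turquoise block (375,276) and blue blocks (296,346) and (366,351). The long white block is at (175,281). Only the one at (296,283) is bare aluminium and about 50 mm long. I'll measure it and check a crop.

```bash
cat > m.py <<'E'
from h import *
im=dict(np.load('pics/top0.npz')); c=cloud(im)
def reg(u0,v0,u1,v1,zl,zh):
    s=c[v0:v1,u0:u1].reshape(-1,3); s=s[(s[:,2]>zl)&(s[:,2]<zh)]
    r=cv2.minAreaRect(s[:,:2].astype(np.float32)); return len(s),s.mean(0).round(1),s.min(0).round(1),s.max(0).round(1),r,np.percentile(s[:,2],[5,50,95]).round(1)
print('short',reg(265,255,330,310,38,60))
print('long',reg(125,250,225,310,38,60))
print('turq',reg(350,250,400,305,38,60))
print('blue1',reg(265,315,325,375,38,60))
print('floor',reg(200,155,295,190,2,12))
print('bay',reg(320,155,425,190,2,12))
print('wall all',reg(185,130,450,210,28,40))
print('posts',reg(290,130,320,205,50,70))
print('flap',reg(290,152,320,185,40,60))
print('bench',reg(200,380,400,470,-10,12))
for u in (230,380):
  s=c[130:210,u]; 
  print(u,[(130+i,*p[[0,2]].round(0)) for i,p in enumerate(s)][::2])
f=cv2.cvtColor(im['frame'],cv2.COLOR_RGB2BGR)[130:310,120:420]
cv2.imwrite('pics/crop.png',cv2.resize(f,None,fx=2.6,fy=2.6,interpolation=cv2.INTER_CUBIC))
E
python3 m.py
```

```text
short (1004, array([439.6,  19.4,  43.8]), array([420.1,  -6.1,  38.8]), array([459.5,  44.1,  47.8]), ((439.494873046875, 19.286285400390625), (37.885765075683594, 49.851409912109375), 3.5779778957366943), array([41.7, 43.9, 45.9]))
long (1993, array([438.4, 185.1,  43.9]), array([410.6, 135.7,  38.5]), array([466.8, 234.5,  49.5]), ((438.44781494140625, 185.5056915283203), (37.99066162109375, 95.16755676269531), 12.67973518371582), array([41.9, 43.9, 46.1]))
turq (1010, array([452. , -90.5,  43.7]), array([ 427. , -110.2,   38.4]), array([476.9, -71.6,  47.8]), ((451.9635925292969, -90.8896713256836), (38.21461868286133, 50.03843307495117), 88.86397552490234), array([41.5, 43.8, 45.9]))
blue1 (1043, array([352.8,  17.6,  43.8]), array([322.1, -10.3,  38.3]), array([382.6,  45. ,  48.8]), ((352.2796325683594, 17.617050170898438), (38.095638275146484, 50.662841796875), 59.34495162963867), array([41.6, 43.9, 45.9]))
floor (3300, array([596.7,  93.8,   5.8]), array([569.7,  25.4,   2. ]), array([624. , 162.2,  10.5]), ((596.9028930664062, 93.84112548828125), (50.61251449584961, 135.832
[... 4020 characters left out ...]
0)), (178, np.float64(594.0), np.float64(4.0)), (180, np.float64(591.0), np.float64(4.0)), (182, np.float64(589.0), np.float64(3.0)), (184, np.float64(585.0), np.float64(6.0)), (186, np.float64(582.0), np.float64(4.0)), (188, np.float64(579.0), np.float64(5.0)), (190, np.float64(572.0), np.float64(34.0)), (192, np.float64(570.0), np.float64(31.0)), (194, np.float64(569.0), np.float64(20.0)), (196, np.float64(568.0), np.float64(0.0)), (198, np.float64(566.0), np.float64(-2.0)), (200, np.float64(563.0), np.float64(-1.0)), (202, np.float64(560.0), np.float64(-0.0)), (204, np.float64(556.0), np.float64(0.0)), (206, np.float64(554.0), np.float64(-1.0)), (208, np.float64(551.0), np.float64(-1.0))]
```

View pics/crop.png

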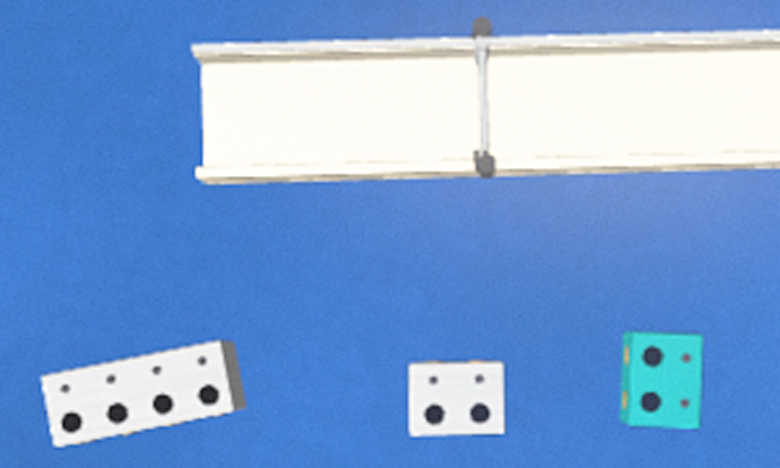

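```bash
cat > m2.py <<'E'
from h import *
im=dict(np.load('pics/top0.npz')); c=cloud(im)
s=c[125:215,180:455].reshape(-1,3)
for nm,sel in [('up',s[:,0]>600),('lo',s[:,0]<600)]:
  q=s[sel&(s[:,2]>32)&(s[:,2]<40)&((abs(s[:,1]-9)>15))&(s[:,1]>-172)]
  # inlier line fit
  vx,vy,x0,y0=cv2.fitLine(q[:,:2].astype(np.float32),cv2.DIST_HUBER,0,.01,.01).ravel()
  print(nm,len(q),'x at y=9:',x0+(9-y0)*vx/vy,'slope dx/dy',vx/vy, 'y',q[:,1].min(),q[:,1].max())
q=s[(s[:,2]>30)&(s[:,2]<38)&(s[:,0]>582)&(s[:,0]<625)&(s[:,1]<-100)]
print('endwall',len(q),np.percentile(q[:,1],[2,50,98]))
q=s[(s[:,2]>3)&(s[:,2]<9)&(s[:,0]>575)&(s[:,0]<615)]
print('floor y ext',q[:,1].max())
E
python3 m2.py
```

```text
up 745 x at y=9: 631.1036 slope dx/dy -0.056750502 y -171.93104270113002 165.47737327803767
lo 329 x at y=9: 565.42993 slope dx/dy -0.055223428 y -169.13738036944633 160.84723297253495
endwall 113 [-180.82696287 -177.50003211 -174.3332854 ]
floor y ext 172.71219824986872
```

```bash
cat > plan.py <<'E'
import numpy as np,sys
# cmd pose: x y z yaw(deg of tool y); tool z down
L=np.array([598.3,9.2]);LY=93.2;ex=np.array([.0559,-.9984]);ey=np.array([.9984,.0559])
def R(yaw):
    a=np.radians(yaw);y=np.array([np.cos(a),np.sin(a),0]);z=np.array([0,0,-1.]);return np.stack([np.cross(y,z),y,z])
def step(p,t): # numbers to go from p to t
    d=R(p[3])@(np.array(t[:3])-p[:3])/250; return d.round(4),round((p[3]-t[3])/45,4)
def app(p,n,s=0): # pose after numbers
    return np.r_[np.array(p[:3])+R(p[3]).T@(np.array(n)*250),p[3]-45*s]
def lane(x,y=0): return L+x*ex+y*ey
def inlane(w): d=np.array(w[:2])-L; return d@ex,d@ey
E
python3 - <<'E'
from plan import *
from h import read_state
from scipy.spatial.transform import Rotation as Ro
y=Ro.from_quat(read_state()['ee_rot']).as_matrix()[:,1];print(np.degrees(np.arctan2(y[1],y[0])))
p=np.array([148.46,-607.09,245.31,103.73])
print(R(p[3]))
p1=app(p,[-.57,.72,0],.234);print(p1)
print(step(p1,[439.5,19.3,120,93.2]))
E
```

```text
103.73043840043982
[[-0.97142498 -0.23734682 -0.        ]
 [-0.23734682  0.97142498  0.        ]
 [ 0.          0.         -1.        ]]
[ 244.16563267 -398.41158263  245.31         93.2       ]
(array([-0.8734,  1.6246,  0.5012]), np.float64(0.0))
```

Request:
play_rows:
  targets:
    - {"tx": -0.19, "ty": 0.24, "spin": 0.08, "gripper": -1}
    - {"tx": -0.38, "ty": 0.48, "spin": 0.16, "gripper": -1}
    - {"tx": -0.57, "ty": 0.72, "spin": 0.234, "gripper": -1}
    - {"tx": -0.57, "ty": 0.72, "spin": 0.234, "gripper": -1}
    - {"tx": -0.57, "ty": 0.72, "spin": 0.234, "gripper": -1}
    - {"tx": -0.57, "ty": 0.72, "spin": 0.234, "gripper": -1}

```text
invalid input
```

Request:
play_rows:
  targets:
    - {"tx": -0.19, "ty": 0.24, "tz": 0, "spin": 0.08, "gripper": -1}
    - {"tx": -0.38, "ty": 0.48, "tz": 0, "spin": 0.16, "gripper": -1}
    - {"tx": -0.57, "ty": 0.72, "tz": 0, "spin": 0.234, "gripper": -1}
    - {"tx": -0.57, "ty": 0.72, "tz": 0, "spin": 0.234, "gripper": -1}
    - {"tx": -0.57, "ty": 0.72, "tz": 0, "spin": 0.234, "gripper": -1}
    - {"tx": -0.57, "ty": 0.72, "tz": 0, "spin": 0.234, "gripper": -1}

```text
clock: 0.9
position: [244.3, -398.5, 245.4]
ee_rot: [-0.028, 1.0, -0.0, 0.0]
contact_force: [-0.4, -0.8, -0.7]
gripper_width: 85.2
```

Request:
play_rows:
  targets:
    - {"tx": -0.11, "ty": 0.2, "tz": 0, "spin": 0, "gripper": -1}
    - {"tx": -0.22, "ty": 0.4, "tz": 0, "spin": 0, "gripper": -1}
    - {"tx": -0.33, "ty": 0.6, "tz": 0, "spin": 0, "gripper": -1}
    - {"tx": -0.4367, "ty": 0.8123, "tz": 0, "spin": 0, "gripper": -1}
    - {"tx": -0.4367, "ty": 0.8123, "tz": 0, "spin": 0, "gripper": -1}
    - {"tx": -0.4367, "ty": 0.8123, "tz": 0, "spin": 0, "gripper": -1}
    - {"tx": -0.4367, "ty": 0.8123, "tz": 0, "spin": 0, "gripper": -1}

```text
clock: 1.78
position: [341.3, -190.8, 245.1]
ee_rot: [-0.026, 1.0, 0.0, -0.0]
contact_force: [0.5, -0.6, -0.0]
gripper_width: 85.0
```

Request:
play_rows:
  targets:
    - {"tx": -0.11, "ty": 0.2, "tz": 0, "spin": 0, "gripper": -1}
    - {"tx": -0.22, "ty": 0.4, "tz": 0, "spin": 0, "gripper": -1}
    - {"tx": -0.33, "ty": 0.6, "tz": 0.2, "spin": 0, "gripper": -1}
    - {"tx": -0.4367, "ty": 0.8123, "tz": 0.4, "spin": 0, "gripper": -1}
    - {"tx": -0.4367, "ty": 0.8123, "tz": 0.5, "spin": 0, "gripper": -1}
    - {"tx": -0.4367, "ty": 0.8123, "tz": 0.5, "spin": 0, "gripper": -1}
    - {"tx": -0.4367, "ty": 0.8123, "tz": 0.5, "spin": 0, "gripper": -1}

```text
clock: 2.65
position: [440.0, 18.2, 121.1]
ee_rot: [-0.027, 1.0, -0.0, 0.0]
contact_force: [-0.3, 0.7, 0.8]
gripper_width: 85.4
```

```bash
python3 - <<'E'
from h import *
for n in ['wrist']:
    im=get_image(n);save(n+'1',im)
    c=cloud(im);s=c.reshape(-1,3);s=s[(s[:,2]>39)&(s[:,2]<49)&(abs(s[:,0]-440)<32)&(abs(s[:,1]-19)<35)]
    print(len(s),cv2.minAreaRect(s[:,:2].astype(np.float32)),s.mean(0))
print(read_state()['position'])
E
```

```text
5090 ((439.9366455078125, 21.182903289794922), (38.6458740234375, 50.0620002746582), 2.581195592880249) [438.48343823  21.12734433  44.06603352]
[440.15592489  18.25828901 121.64851048]
```

View pics/wrist1.png

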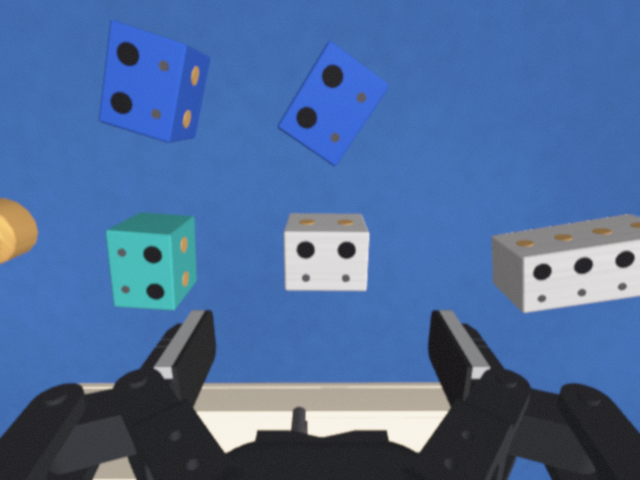

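The wrist picture shows the white short block at (326,252), centred between the open fingers at (200,340) and (445,340), with its long axis along the jaw direction. Descending to grasp.

Request:
play_rows:
  targets:
    - {"tx": 0, "ty": 0.004, "tz": 0.15, "spin": 0, "gripper": -1}
    - {"tx": 0, "ty": 0.004, "tz": 0.3, "spin": 0, "gripper": -1}
    - {"tx": 0, "ty": 0.004, "tz": 0.386, "spin": 0, "gripper": -1}
    - {"tx": 0, "ty": 0.004, "tz": 0.386, "spin": 0, "gripper": -1}
    - {"tx": 0, "ty": 0.004, "tz": 0.386, "spin": 0, "gripper": -1}
    - {"tx": 0, "ty": 0.004, "tz": 0.386, "spin": 0, "gripper": 1}
    - {"tx": 0, "ty": 0.004, "tz": 0.386, "spin": 0, "gripper": 1}
    - {"tx": 0, "ty": 0.004, "tz": 0.386, "spin": 0, "gripper": 1}
    - {"tx": 0, "ty": 0.004, "tz": 0.386, "spin": 0, "gripper": 1}
    - {"tx": 0, "ty": 0.004, "tz": 0.386, "spin": 0, "gripper": 1}
    - {"tx": 0, "ty": 0.004, "tz": 0.386, "spin": 0, "gripper": 1}
    - {"tx": 0, "ty": 0.004, "tz": 0.386, "spin": 0, "gripper": 1}

```text
clock: 4.2
position: [440.0, 20.6, 24.9]
ee_rot: [-0.028, 1.0, 0.0, 0.001]
contact_force: [-0.9, -1.0, 6.1]
gripper_width: 49.2
```

Request:
play_rows:
  targets:
    - {"tx": 0, "ty": 0, "tz": 0, "spin": 0, "gripper": 1}
    - {"tx": 0, "ty": 0, "tz": -0.2, "spin": 0, "gripper": 1}
    - {"tx": 0, "ty": 0, "tz": -0.4, "spin": 0, "gripper": 1}
    - {"tx": 0, "ty": 0, "tz": -0.4, "spin": 0, "gripper": 1}
    - {"tx": 0, "ty": 0, "tz": -0.4, "spin": 0, "gripper": 1}

```text
clock: 4.82
position: [438.3, 20.1, 123.3]
ee_rot: [-0.028, 1.0, 0.0, -0.001]
contact_force: [-0.4, -1.0, -2.4]
gripper_width: 49.1
```

```bash
python3 - <<'E'
from h import *
from plan import *
s=read_state();print(s['position'],s['gripper_width'])
for n in ['wrist','scene']:
    im=get_image(n);save(n+'2',im)
p=[439.5,20.3,124,93.2]
print(step(p,[*lane(-80),124,93.2]))
E
```

```text
[438.26279311  20.11798684 123.25433532] 49.07927893739255
(array([-0.6317,  0.2402,  0.    ]), 0.0)
```

View pics/wrist2.png

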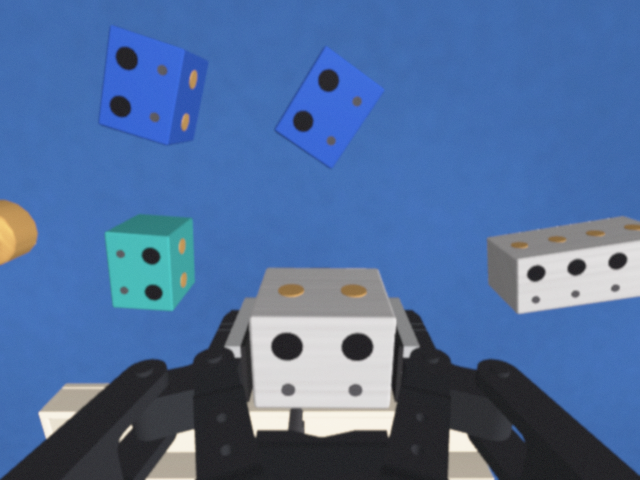

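View pics/scene2.png

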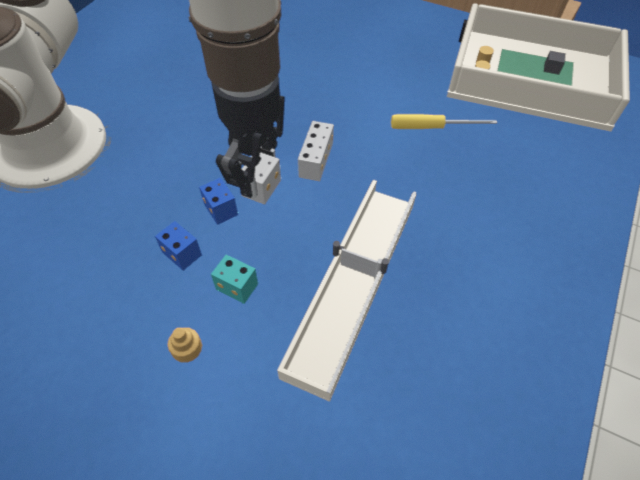

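The block is held level: wrist (323,340), width 49 mm. The long block is untouched. Carrying it to lane x = -80.

Request:
play_rows:
  targets:
    - {"tx": -0.16, "ty": 0.06, "tz": 0, "spin": 0, "gripper": 1}
    - {"tx": -0.32, "ty": 0.12, "tz": 0, "spin": 0, "gripper": 1}
    - {"tx": -0.48, "ty": 0.18, "tz": 0, "spin": 0, "gripper": 1}
    - {"tx": -0.632, "ty": 0.24, "tz": 0, "spin": 0, "gripper": 1}
    - {"tx": -0.632, "ty": 0.24, "tz": 0, "spin": 0, "gripper": 1}
    - {"tx": -0.632, "ty": 0.24, "tz": 0.1, "spin": 0, "gripper": 1}
    - {"tx": -0.632, "ty": 0.24, "tz": 0.2, "spin": 0, "gripper": 1}
    - {"tx": -0.632, "ty": 0.24, "tz": 0.2, "spin": 0, "gripper": 1}
    - {"tx": -0.632, "ty": 0.24, "tz": 0.2, "spin": 0, "gripper": 1}

```text
clock: 6.05
position: [593.7, 88.9, 74.0]
ee_rot: [-0.028, 1.0, -0.0, -0.0]
contact_force: [0.9, 0.5, -2.5]
gripper_width: 49.2
```

```bash
python3 - <<'E'
from h import *
from plan import *
s=read_state();print(s['position'],inlane(s['position']),s['gripper_width'])
for n in ['wrist','scene']:
    im=get_image(n);save(n+'3',im)
E
```

```text
[593.69075745  88.93888636  73.96055117] (np.float64(-79.86896079662964), np.float64(-0.1444640141594627)) 49.23834188960698
```

View pics/wrist3.png

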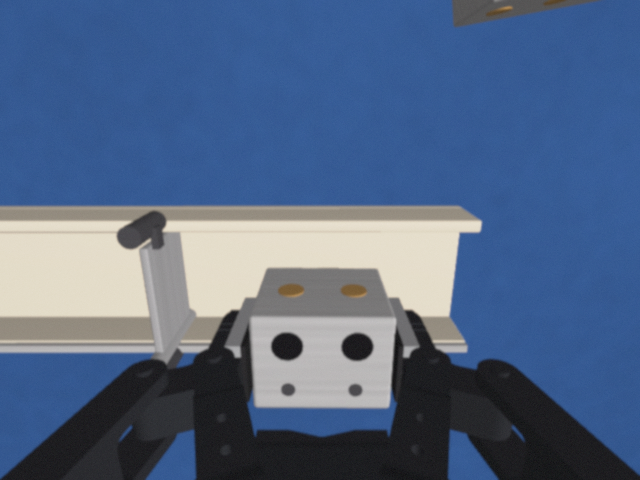

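View pics/scene3.png

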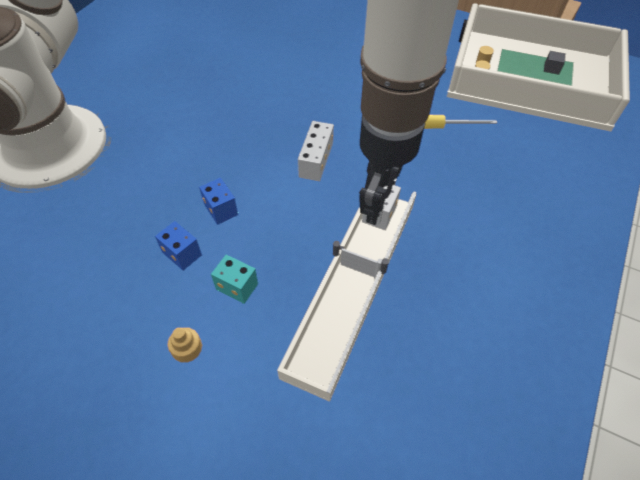

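Request:
play_rows:
  targets:
    - {"tx": 0, "ty": 0, "tz": 0.08, "spin": 0, "gripper": 1}
    - {"tx": 0, "ty": 0, "tz": 0.14, "spin": 0, "gripper": 1}
    - {"tx": 0, "ty": 0, "tz": 0.17, "spin": 0, "gripper": 1}
    - {"tx": 0, "ty": 0, "tz": 0.17, "spin": 0, "gripper": 1}
    - {"tx": 0, "ty": 0, "tz": 0.17, "spin": 0, "gripper": 1}

```text
clock: 6.78
position: [594.0, 89.2, 31.5]
ee_rot: [-0.028, 1.0, 0.0, 0.0]
contact_force: [-0.4, -0.3, -2.1]
gripper_width: 49.3
```

Just above the floor with no contact load yet. Releasing and rising.

Request:
play_rows:
  targets:
    - {"tx": 0, "ty": 0, "tz": 0.003, "spin": 0, "gripper": -1}
    - {"tx": 0, "ty": 0, "tz": 0.003, "spin": 0, "gripper": -1}
    - {"tx": 0, "ty": 0, "tz": 0.003, "spin": 0, "gripper": -1}
    - {"tx": 0, "ty": 0, "tz": 0.003, "spin": 0, "gripper": -1}
    - {"tx": 0, "ty": 0, "tz": 0.003, "spin": 0, "gripper": -1}
    - {"tx": 0, "ty": 0, "tz": -0.15, "spin": 0, "gripper": -1}
    - {"tx": 0, "ty": 0, "tz": -0.3, "spin": 0, "gripper": -1}
    - {"tx": 0, "ty": 0, "tz": -0.3, "spin": 0, "gripper": -1}
    - {"tx": 0, "ty": 0, "tz": -0.3, "spin": 0, "gripper": -1}

```text
clock: 7.9
position: [593.2, 89.0, 105.9]
ee_rot: [-0.028, 1.0, 0.0, -0.0]
contact_force: [-0.9, -0.2, -0.0]
gripper_width: 85.6
```

```bash
python3 - <<'E'
from h import *
from plan import *
s=read_state();print(s['position'],inlane(s['position']),s['gripper_width'])
im=get_image('wrist');save('wrist4',im);c=cloud(im).reshape(-1,3)
xy=c[:,:2]-L;lx=xy@ex;ly=xy@ey
m=(c[:,2]>44)&(c[:,2]<56)&(abs(lx+80)<35)&(abs(ly)<28)
q=np.c_[lx,ly][m];print(m.sum(),cv2.minAreaRect(q.astype(np.float32)),np.median(c[m,2]))
im=get_image('top');save('top4',im)
E
```

```text
[593.19033816  88.97531379 105.9072299 ] (np.float64(-79.93330337987294), np.float64(-0.6420463415005726)) 85.61638989002876
6151 ((-80.64321899414062, -0.014551162719726562), (38.6740837097168, 50.23419952392578), 89.05595397949219) 50.11808496515201
```

View pics/wrist4.png

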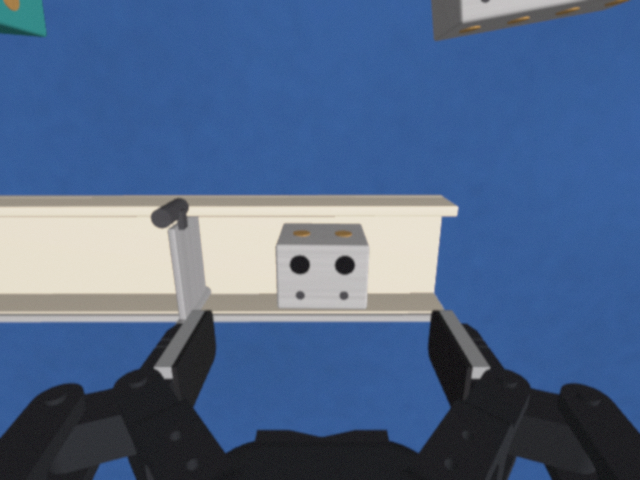

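The block is in the entry, measured at lane (-81, 0) with its top at 50 mm, so it is on the floor. Flap shut at (190,255). Next: shut the fingers, move behind the block and lower.

Request:
play_rows:
  targets:
    - {"tx": 0, "ty": 0.12, "tz": 0, "spin": 0, "gripper": 1}
    - {"tx": 0, "ty": 0.22, "tz": 0, "spin": 0, "gripper": 1}
    - {"tx": 0, "ty": 0.22, "tz": 0, "spin": 0, "gripper": 1}
    - {"tx": 0, "ty": 0.22, "tz": 0, "spin": 0, "gripper": 1}
    - {"tx": 0, "ty": 0.22, "tz": 0, "spin": 0, "gripper": 1}
    - {"tx": 0, "ty": 0.22, "tz": 0, "spin": 0, "gripper": 1}
    - {"tx": 0, "ty": 0.22, "tz": 0, "spin": 0, "gripper": 1}
    - {"tx": 0, "ty": 0.22, "tz": 0.1, "spin": 0, "gripper": 1}
    - {"tx": 0, "ty": 0.22, "tz": 0.2, "spin": 0, "gripper": 1}
    - {"tx": 0, "ty": 0.22, "tz": 0.3, "spin": 0, "gripper": 1}
    - {"tx": 0, "ty": 0.22, "tz": 0.3, "spin": 0, "gripper": 1}
    - {"tx": 0, "ty": 0.22, "tz": 0.3, "spin": 0, "gripper": 1}

```text
clock: 9.5
position: [591.4, 144.2, 32.3]
ee_rot: [-0.028, 1.0, 0.0, 0.001]
contact_force: [1.1, -0.3, -0.4]
gripper_width: -0.0
```

```bash
python3 - <<'E'
from h import *
from plan import *
s=read_state();print(s['position'],inlane(s['position']),s['gripper_width'],s['contact_force'])
im=get_image('wrist');save('wrist5',im);
im=get_image('scene');save('scene5',im);f=cv2.cvtColor(im['frame'],cv2.COLOR_RGB2BGR)[130:330,300:500];cv2.imwrite('pics/s5c.png',cv2.resize(f,None,fx=3,fy=3))
E
```

```text
[591.40205628 144.22141248  32.25833062] (np.float64(-135.19097327603623), np.float64(0.6607899502174424)) -0.048996299403407335 [ 1.13640909 -0.30572762 -0.37813014]
```

View pics/wrist5.png

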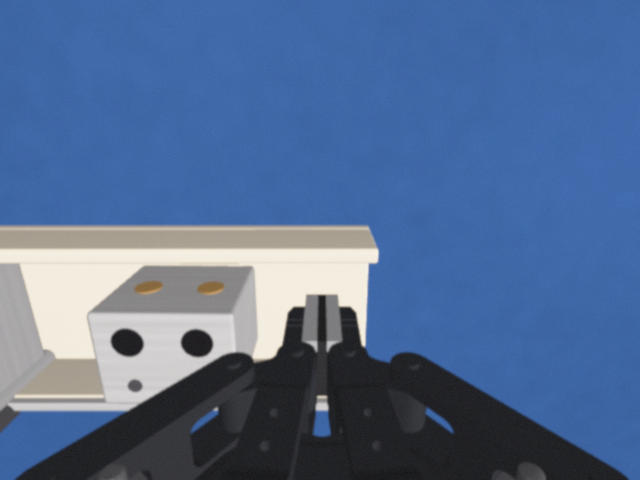

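View pics/s5c.png

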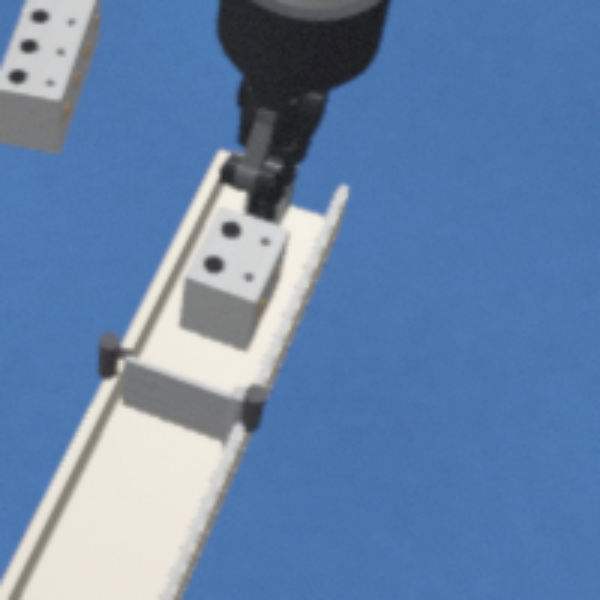

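Fingers are down behind the block. Starting the push gently to check contact.

Request:
play_rows:
  targets:
    - {"tx": 0, "ty": -0.03, "tz": 0, "spin": 0, "gripper": 1}
    - {"tx": 0, "ty": -0.06, "tz": 0, "spin": 0, "gripper": 1}
    - {"tx": 0, "ty": -0.09, "tz": 0, "spin": 0, "gripper": 1}
    - {"tx": 0, "ty": -0.12, "tz": 0, "spin": 0, "gripper": 1}
    - {"tx": 0, "ty": -0.15, "tz": 0, "spin": 0, "gripper": 1}
    - {"tx": 0, "ty": -0.18, "tz": 0, "spin": 0, "gripper": 1}
    - {"tx": 0, "ty": -0.21, "tz": 0, "spin": 0, "gripper": 1}
    - {"tx": 0, "ty": -0.24, "tz": 0, "spin": 0, "gripper": 1}

```text
clock: 10.6
position: [594.0, 83.6, 31.3]
ee_rot: [-0.028, 1.0, 0.0, -0.0]
contact_force: [0.4, 2.2, 1.2]
gripper_width: 0.1
```

```bash
cat > look.py <<'E'
from h import *
from plan import *
import sys
k=sys.argv[1]
s=read_state();print(s['clock'],s['position'],inlane(s['position']),s['contact_force'])
for n in ['wrist','top']:
  im=get_image(n);save(n+k,im);c=cloud(im).reshape(-1,3)
  xy=c[:,:2]-L;lx=xy@ex;ly=xy@ey;fx=inlane(s['position'])[0]
  g=im['frame'].reshape(-1,3).astype(int)
  m=(c[:,2]>46)&(c[:,2]<54)&(lx>fx)&(lx<fx+80)&(abs(ly)<29)&(g.min(1)>120)
  q=np.c_[lx,ly][m]
  if m.sum()>20: print(n,m.sum(),cv2.minAreaRect(q.astype(np.float32)),q.min(0),q.max(0),np.median(c[m,2]))
im=get_image('scene');save('scene'+k,im);f=cv2.cvtColor(im['frame'],cv2.COLOR_RGB2BGR)[150:400,250:450];cv2.imwrite('pics/c%s.png'%k,cv2.resize(f,None,fx=2.4,fy=2.4))
E
python3 look.py 6
```

```text
10.6 [594.03896685  83.61775149  31.31021321] (np.float64(-74.53687483952737), np.float64(-0.09426318893636114)) [0.38806033 2.17411331 1.20646664]
wrist 8519 ((-27.64920997619629, -14.204967498779297), (81.40446472167969, 46.21601867675781), 24.293405532836914) [-73.45075738 -27.91341197] [ 0.84051708 23.30853039] 49.90238226126088
top 368 ((-26.768814086914062, 1.09710693359375), (57.157413482666016, 58.60154724121094), 88.28349304199219) [-56.68612826 -28.14066021] [ 3.31619481 28.82868785] 49.29302304648621
```

View pics/wrist6.png

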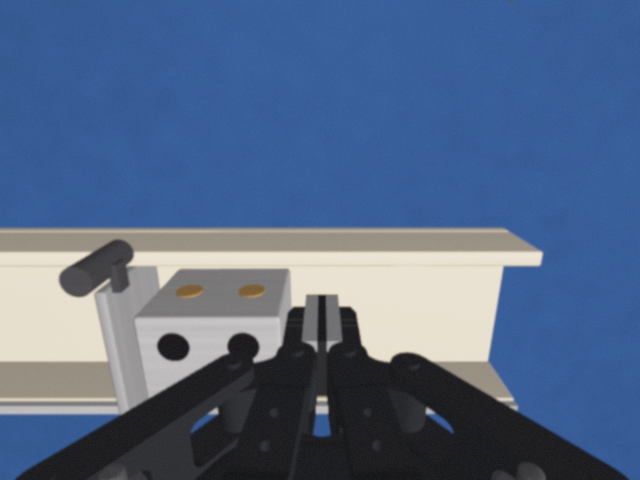

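View pics/c6.png

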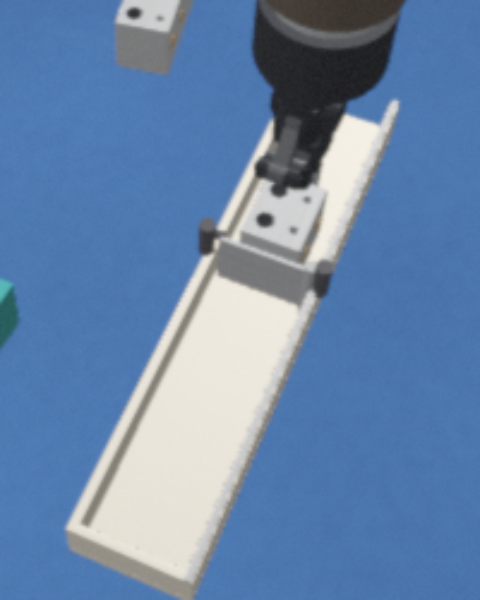

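The block is being pushed square along the lane, with its front near the flap. Continuing through the flap.

Request:
play_rows:
  targets:
    - {"tx": 0, "ty": -0.025, "tz": 0, "spin": 0, "gripper": 1}
    - {"tx": 0, "ty": -0.05, "tz": 0, "spin": 0, "gripper": 1}
    - {"tx": 0, "ty": -0.075, "tz": 0, "spin": 0, "gripper": 1}
    - {"tx": 0, "ty": -0.1, "tz": 0, "spin": 0, "gripper": 1}
    - {"tx": 0, "ty": -0.125, "tz": 0, "spin": 0, "gripper": 1}
    - {"tx": 0, "ty": -0.15, "tz": 0, "spin": 0, "gripper": 1}
    - {"tx": 0, "ty": -0.175, "tz": 0, "spin": 0, "gripper": 1}
    - {"tx": 0, "ty": -0.2, "tz": 0, "spin": 0, "gripper": 1}
    - {"tx": 0, "ty": -0.225, "tz": 0, "spin": 0, "gripper": 1}
    - {"tx": 0, "ty": -0.25, "tz": 0, "spin": 0, "gripper": 1}
    - {"tx": 0, "ty": -0.275, "tz": 0, "spin": 0, "gripper": 1}

```text
clock: 12.12
position: [597.8, 14.9, 31.3]
ee_rot: [-0.028, 1.0, -0.0, -0.0]
contact_force: [-0.7, 2.6, 1.2]
gripper_width: -0.4
```

```bash
python3 look.py 7
```

```text
12.125 [597.79167253  14.91474536  31.28916436] (np.float64(-5.734017268791624), np.float64(-0.18805988521688816)) [-0.70554358  2.64097229  1.23380247]
wrist 8992 ((23.723827362060547, -1.601165771484375), (42.56813430786133, 72.01813507080078), 74.25000762939453) [ -5.16870024 -28.975604  ] [61.77080754 28.6580986 ] 50.19252490065907
top 287 ((29.425334930419922, -21.450151443481445), (67.640869140625, 21.06105613708496), 7.87413215637207) [ -3.81133101 -28.59252561] [61.48424059 -6.3855998 ] 49.511033864181854
```

View pics/wrist7.png

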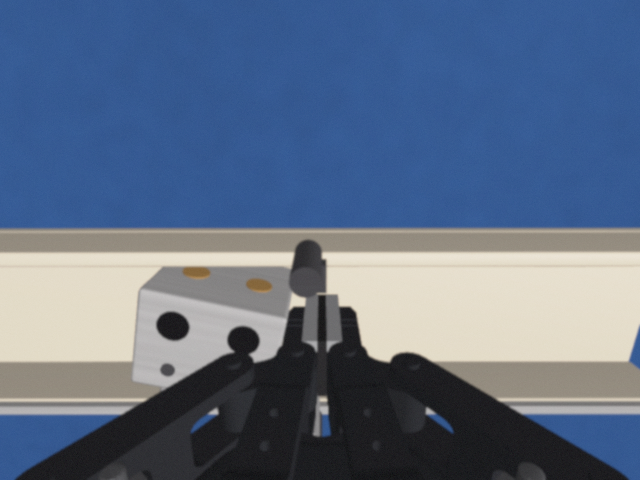

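View pics/c7.png

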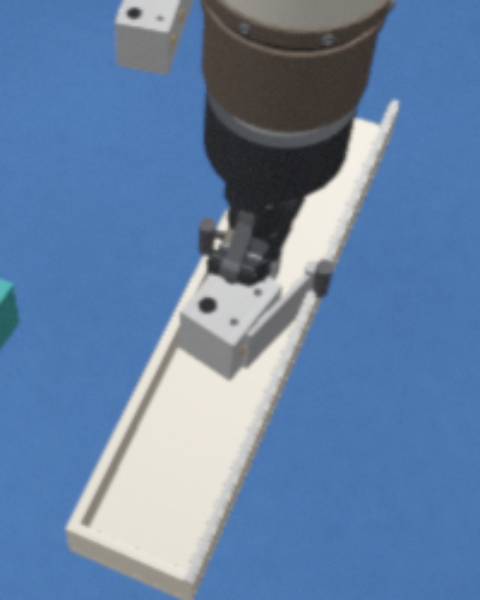

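The flap is open and held by the block at (235,330) in the crop. The block has yawed about 8° towards the -y wall, with forces small. I'll push on with a slight shift to -y to straighten it.

Request:
play_rows:
  targets:
    - {"tx": 0.005, "ty": -0.025, "tz": 0, "spin": 0, "gripper": 1}
    - {"tx": 0.01, "ty": -0.05, "tz": 0, "spin": 0, "gripper": 1}
    - {"tx": 0.015, "ty": -0.075, "tz": 0, "spin": 0, "gripper": 1}
    - {"tx": 0.02, "ty": -0.1, "tz": 0, "spin": 0, "gripper": 1}
    - {"tx": 0.02, "ty": -0.125, "tz": 0, "spin": 0, "gripper": 1}
    - {"tx": 0.02, "ty": -0.15, "tz": 0, "spin": 0, "gripper": 1}
    - {"tx": 0.02, "ty": -0.175, "tz": 0, "spin": 0, "gripper": 1}
    - {"tx": 0.02, "ty": -0.2, "tz": 0, "spin": 0, "gripper": 1}

```text
clock: 13.28
position: [595.9, -35.1, 31.3]
ee_rot: [-0.028, 1.0, 0.0, 0.0]
contact_force: [-1.8, 0.9, -0.5]
gripper_width: 0.1
```

```bash
python3 look.py 8
```

```text
13.275 [595.86229007 -35.08766353  31.28495792] (np.float64(44.08053528026334), np.float64(-4.909489988261702)) [-1.77474064  0.87621642 -0.49424313]
wrist 8430 ((75.64595794677734, -9.52938461303711), (39.69950485229492, 63.673057556152344), 88.67952728271484) [ 44.25869321 -28.99962494] [107.57795214  11.04876427] 50.17430472871444
top 184 ((89.905029296875, -20.957754135131836), (39.283119201660156, 15.468446731567383), 0.36988285183906555) [ 70.31381361 -28.81861594] [109.52326425 -13.15091416] 49.626709309792886
```

View pics/wrist8.png

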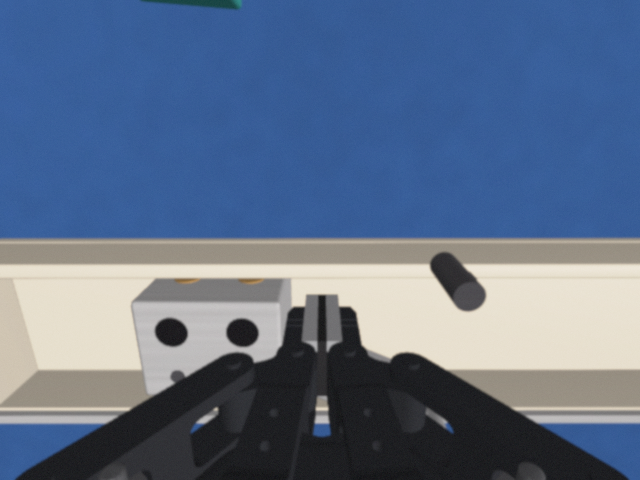

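View pics/c8.png

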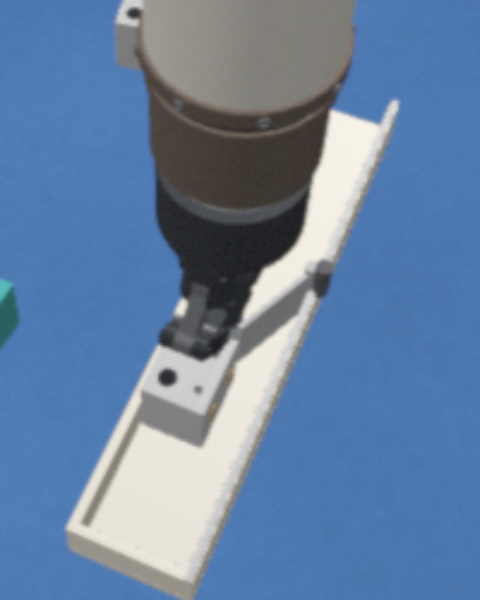

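The block is straight, with its front near x = 108 mm and the flap now resting on the fingers. Another 30 mm, then raise clear.

Request:
play_rows:
  targets:
    - {"tx": 0, "ty": -0.025, "tz": 0, "spin": 0, "gripper": 1}
    - {"tx": 0, "ty": -0.05, "tz": 0, "spin": 0, "gripper": 1}
    - {"tx": 0, "ty": -0.075, "tz": 0, "spin": 0, "gripper": 1}
    - {"tx": 0, "ty": -0.1, "tz": 0, "spin": 0, "gripper": 1}
    - {"tx": 0, "ty": -0.12, "tz": 0, "spin": 0, "gripper": 1}
    - {"tx": 0, "ty": -0.12, "tz": 0, "spin": 0, "gripper": 1}

```text
clock: 14.18
position: [597.5, -65.3, 31.4]
ee_rot: [-0.028, 1.0, -0.0, 0.0]
contact_force: [0.4, 0.1, -0.6]
gripper_width: 0.5
```

Request:
play_rows:
  targets:
    - {"tx": 0, "ty": 0.01, "tz": 0, "spin": 0, "gripper": 1}
    - {"tx": 0, "ty": 0.01, "tz": -0.06, "spin": 0, "gripper": 1}
    - {"tx": 0, "ty": 0.01, "tz": -0.15, "spin": 0, "gripper": 1}
    - {"tx": 0, "ty": 0.01, "tz": -0.3, "spin": 0, "gripper": 1}
    - {"tx": 0.2, "ty": 0.01, "tz": -0.5, "spin": 0, "gripper": 1}
    - {"tx": 0.4, "ty": 0.01, "tz": -0.7, "spin": 0, "gripper": 1}
    - {"tx": 0.6, "ty": 0.01, "tz": -0.8, "spin": 0, "gripper": 1}
    - {"tx": 0.6, "ty": 0.01, "tz": -0.8, "spin": 0, "gripper": 1}
    - {"tx": 0.6, "ty": 0.01, "tz": -0.8, "spin": 0, "gripper": 1}
    - {"tx": 0.6, "ty": 0.01, "tz": -0.8, "spin": 0, "gripper": 1}

```text
clock: 15.42
position: [448.1, -70.5, 230.7]
ee_rot: [-0.028, 1.0, -0.0, -0.001]
contact_force: [0.9, -0.0, -0.7]
gripper_width: 0.1
```

```bash
cat > look2.py <<'E'
from h import *
from plan import *
s=read_state();print(s['clock'],s['position'],s['contact_force'])
im=get_image('top');save('top9',im);c=cloud(im).reshape(-1,3)
xy=c[:,:2]-L;lx=xy@ex;ly=xy@ey
m=(c[:,2]>45)&(c[:,2]<56)&(lx>50)&(lx<182)&(abs(ly)<33);q=np.c_[lx,ly][m]
print('block',m.sum(),cv2.minAreaRect(q.astype(np.float32)),np.percentile(c[m,2],[5,50,95]))
m=(c[:,2]>40)&(c[:,2]<54)&(lx>-15)&(lx<50)&(abs(ly)<25);q=np.c_[lx,ly][m]
if m.sum()>5: print('flap',m.sum(),cv2.minAreaRect(q.astype(np.float32)))
m=(c[:,2]>38)&(c[:,2]<50)&(abs(c[:,0]-438)<50)&(abs(c[:,1]-185)<60)
if m.sum()>5: print('long',cv2.minAreaRect(c[m,:2].astype(np.float32)))
im=get_image('scene');save('scene9',im)
E
python3 look2.py
```

```text
15.425 [448.08334076 -70.46256473 230.67490658] [ 0.88714388 -0.04808479 -0.66144324]
block 1007 ((114.61324310302734, -10.047943115234375), (50.265567779541016, 38.527488708496094), 0.42110729217529297) [47.36844781 49.58904688 51.86240277]
flap 110 ((-0.0875706672668457, 0.1255664825439453), (4.0351715087890625, 48.804466247558594), 0.035586681216955185)
long ((450.668212890625, 188.13539123535156), (14.181538581848145, 94.66881561279297), 11.886777877807617)
```

View pics/top9.png

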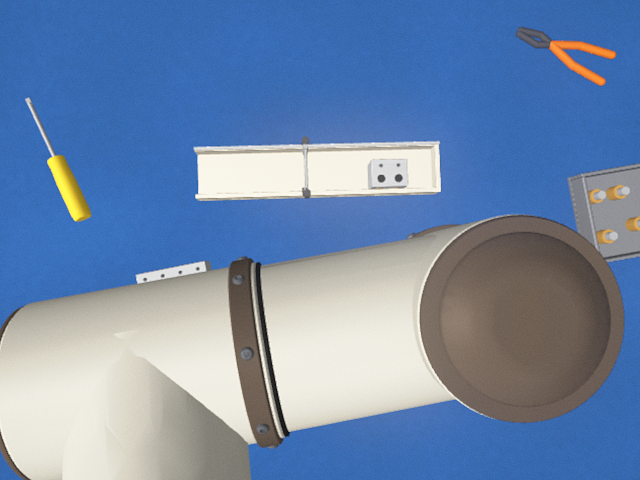

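View pics/scene9.png

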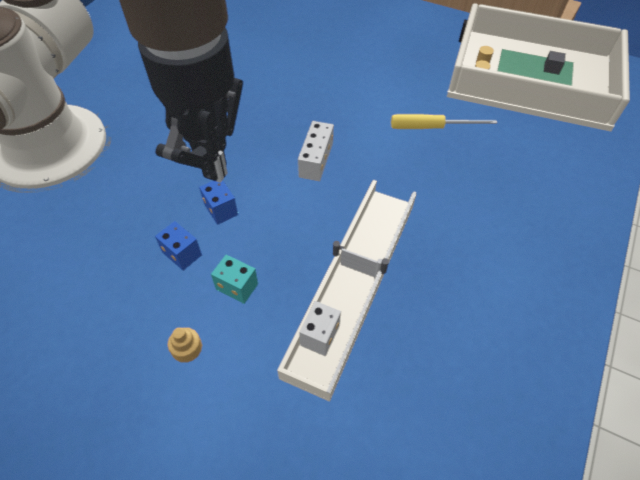

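Block at lane (115, -10), flat (top at 49.6 mm). Flap shut: leaf at x ≈ 0, angle ≈ 0. Arm clear, and the long block in the scene view is still at (316,150). Settling briefly, then handing in.

Request:
play_rows:
  targets:
    - {"tx": 0, "ty": 0, "tz": 0, "spin": 0, "gripper": 1}
    - {"tx": 0, "ty": 0, "tz": 0, "spin": 0, "gripper": 1}
    - {"tx": 0, "ty": 0, "tz": 0, "spin": 0, "gripper": 1}
    - {"tx": 0, "ty": 0, "tz": 0, "spin": 0, "gripper": 1}
    - {"tx": 0, "ty": 0, "tz": 0, "spin": 0, "gripper": 1}
    - {"tx": 0, "ty": 0, "tz": 0, "spin": 0, "gripper": 1}

```text
clock: 16.27
position: [447.5, -70.6, 231.4]
ee_rot: [-0.028, 1.0, -0.0, 0.0]
contact_force: [-0.1, 0.0, 0.8]
gripper_width: -0.1
```

```bash
python3 -c "
from h import *
print(job_done(), read_state()['clock'])"
```

```text
the job is handed in; nothing more can be done
the job is handed in; nothing more can be done
```

The short block is in the closed bay with the flap shut behind it, and I have handed the job in; no verdict is reported. I gripped it lengthwise and set it on the entry floor at lane x ≈ -81 mm with the flap shut. Then I pushed it along the floor through the flap with the closed fingers, without lifting it. Robot time was about 16 s of the 51 s allowed.

- **Block:** the last images put it at lane x ≈ 115 mm, y ≈ -10 mm. It lies flat, with its top at about 50 mm.
- **Flap:** it is shut, with the leaf measured at x ≈ 0 and no turn.
- **Robot:** the arm is well clear, and the measured force is near zero.
- **Long block:** it stands at the same spot in the scene view as at the start. In the last top view the arm hid part of it, so its size and centre there could not be checked.
- **During the push:** the block turned about 8° against the -y wall in the gateway, then straightened. I did not measure the flap angle or the block-to-flap force there, only saw in the image that the block held the flap open.

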